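Space the tip rack and hold it flush on its datum block

ROBOT

A 7-joint arm with a two-finger parallel gripper is mounted at the origin on a cart in front of the work surface, level with it; the furniture and walls round the work are solid. World frame = base frame: x ahead of the robot, y to its left, z up, the work surface at z = 0. Lengths are in m, angles in rad, forces in N, time in s.
With the tool pointing down it reaches from about 0.4 to 0.85 m from the base axis. Payload 6.9 kg.
Tool frame: the origin (TCP) lies on the centre line of the jaws, within the pads' length; the fingertips stand 19 mm ahead of it and the grasp point (between the pads) is the TCP; z points along the fingers, y is the direction in which the jaws open and shut (so a half turn about z gives the same grasp; the last joint's range is limited). The gripper opens to 85 mm and grips with 20 to 120 N. Pads are 22 mm wide; open, the fingers measure 114 mm over their backs; the gripper's body (76 mm by 85 mm) begins 54 mm behind the grasp point. The pads swing forward as they close: fully open they stand 13 mm farther back than shut.
Start: joints at [-1.101, 0.507, -0.238, 1.5, 0.126, 1.149, -0.155], TCP at [0.223, 0.584, 0.25] pointing down, gripper open.
Joint ranges: [-3.08, 3.08], [-0.24, 2.05], [-1.43, 1.35], [0, 2.5], [-1.52, 4.66], [0.17, 1.96], [-2.89, 2.89]. Speed limits (rad/s): [2.39, 2.39, 3.14, 3.14, 3.14, 3.14, 3.14].

INTERFACE

Orientations are given as a unit quaternion [x, y, z, w].
In Python, from plant import telemetry, vision, finish_job gives the robot as it stands.
- The arm moves only by the tool move_arm, never from a script. Its argument "increments" is a list of rows, each an object with "slide": the shift along the tool's x, y, z in cm, a list of three; "twist": the turn, a rotation vector about the tool's x, y, z in degrees, a list of three; "gripper": the gripper command: -1 is fully open, 1 is shut, values between are in proportion. A call has 1 to 12 rows; each row shifts and turns the commanded pose from where the row before left it, along the tool's axes as they then stand; what a row does not reach is not made up. A row lasts 1/10 s, in which the tool goes at most 50 mm and 8.59 degrees, less where a joint would pass 70% of its speed; a pose out of reach is approached as far as the arm can. A call is refused whole if a number of a shift passes 5 or a number of a turn 8.59, either way. A call with a gripper value outside its range is refused whole. The fingers move at their own pace and stop on an object; "grip_force" is the grip in N (left out, the last holds). Time passes only in rows, so rows that do not move let the fingers close. It gives the time, the measured TCP pose, the force and the opening at its end, in the units of the state.
- telemetry.state(): the state, without advancing time (a new reading comes with each control period).
- vision.snapshot(name): name is "side" or "top"; returns a dict with "color" (400x640x3 uint8, blue, green, red), "fx", "fy", "cx", "cy" (pixels), "distortion" ([k1, k2, p1, p2, k3] as OpenCV has them; the pictures are not rectified), "rvec" (rotation vector, rad) and "tvec" (3), from world to camera coordinates, as OpenCV has them. Camera axes: x right, y down, z forward; pixel columns grow to the right and rows downward; lengths in m; the calibration is good to about 2 mm. A picture is of the moment at which its call begins. There is no depth.
- finish_job(): hands the job in, once; it reports no verdict.
The state is a dict: "time": time; "q": joint angles; "qd": joint speeds; "joint_efforts": joint torques, N m; "position": TCP position; "eef_rot": TCP orientation; "ft_force": force on the tool from outside, world axes, zero at the start; "moment": the same for the moment, N m; "finger_gap": finger opening in m.
Only numpy, scipy, OpenCV 4.12 (cv2) and the standard library are available. Lean on these libraries where they do the work, as an engineer would, in place of code of your own. Each camera call takes 0.05 s, during which the arm holds its last target.

TASK

Take the tweezers off the blue tip rack and lay them on the table, well clear of the grey fixture. Then take the orange spacer from its white holder and slide it, grip end up, down beside the middle of the rack, fully into the one gap that is wide enough for it: the gap between the rack and the thin aluminium rail. With the spacer in the gap, push the rack over until it sits flush along the thick dark block opposite, and finish like that, still gripping the spacer and still pressing the rack firmly against the block; leave the two jars and the timer alone.

Things in the scene. Friction and masses are not known exactly. Their poses are not given: they have to be found in the camera images.
- fixture: Fixed grey base plate of the fixture, 170 x 150 x 6 mm, its top 6 mm above the table; origin at the centre of its underside, x across the gaps (170 mm), y along the rails, z up. It is turned up to 0.3 rad either way. The datum block and the thin rail stand on it at x = +62 mm and x = -62 mm; which of them is on which side changes. Low end stops (60 x 6 mm, 8 mm high) at y = +-66.5 mm keep the rack from sliding out lengthwise.
- datum_block: Fixed dark steel block 32 (x) x 120 (y) x 51 (z) mm on the base plate, same axes as the fixture; origin at the centre of its underside, 6 mm above the table; top 57 mm above the table. The rack is to be pressed against its long face that looks to the rack. At the start the rack stands about 2 to 6 mm from it: too narrow for the spacer.
- thin_rail: Fixed bright aluminium rail 10 (x) x 120 (y) x 51 (z) mm on the base plate, on the other side of the rack, same axes as the fixture; origin at the centre of its underside, 6 mm above the table; top 57 mm above the table. At the start the gap between it and the rack is about 13 to 17 mm, and with the rack flush on the datum block it is 19 mm.
- rack_center (a point): Centre of the loose blue tip rack (about 0.2 kg) that stands on the base plate between block and rail: 84 (x, across the gaps) x 122 (y) x 52 mm high, this point 26 mm above its underside; its top is 57 to 58 mm above the table. Its sides touch block and spacer with the 5 mm thick deck at its top, 46 to 51 mm above its underside (the walls below stand 2 mm back). x and y run as the fixture's within about a degree.
- tweezers_center (a point): Centre of the loose steel tweezers, 14 (x) x 125 (y) x 8 mm, lying flat across the rack and over both gaps on top of block and rail, their underside 57 mm above the table; long axis y. This point is half-way up (4 mm). To be laid flat on the table with the centre at least 110 mm from the centre of the fixture.
- spacer_center (a point): Centre of the loose orange plastic spacer (0.09 kg), half-way up its 102 mm: 15 mm thick (x). z up. Lower part: a blade 60 mm wide (y), from the foot up to 60 mm, whose foot is fully rounded (half circle of 7.5 mm radius, so it finds its way into a gap slightly too small and pushes the rack aside). Upper part: the grip, 15 (x) x 30 (y) mm, from 60 mm to the top at 102 mm, marked with dark lines. At the start it stands upright in the holder.
- spacer_foot (a point): Middle of the spacer's rounded foot, its lowest line, 51 mm below spacer_center. In the gap, fully down, it rests on or just over the base plate (6 mm above the table).
- holder: Fixed white block 50 (x) x 90 (y) x 36 mm with a slot 16.6 (x) x 61.6 (y) mm, 30 mm deep, from which the spacer is pulled straight up; origin at the centre of its underside; turned up to 0.35 rad either way.
- left_jar: Bystander: clear reagent jar with a black cap, 43 mm across, 72 mm tall, standing to the left; origin at the centre of its underside. Leave alone.
- timer: Bystander: white bench timer with three keys, 62 x 66 x 18 mm, lying to the left; origin at the centre of its underside. Leave alone.
- right_jar: Bystander: clear reagent jar with a black cap, 43 mm across, 72 mm tall, standing to the right, behind the holder; origin at the centre of its underside. Leave alone.
- tip_rack: The tip rack itself (see rack_center); origin at the centre of its underside.
- spacer: The spacer itself (see spacer_center); origin at the foot.
- tweezers: The tweezers themselves (see tweezers_center); origin at the centre of the underside.
Not all that is in view belongs to the job. There is more than one size of the spacer; the job needs the smallest.

How it is judged:
By the outcome, as a careful person would: the job done as asked, in the order asked, and still so for the second after the job is handed in, while the arm keeps its last pose, push and grip.
It also fails if it takes over 67 s, if anything falls off the work surface, if the arm or the gripper's body presses on something with over 40 N, if the wrist force passes 120 N, or if a joint passes its speed limit or range.

## Working session

There is one attempt and no reset: what is moved stays moved. The work goes in short steps, Python scripts to look and compute and a tool call to move; the robot and the scene stay as the last step left them, time stands still between calls to the robot, and variables do not carry over. Pictures are saved under pics/ and viewed, and the job is handed in when it is done.

Besides the shell and the picture viewer there is one more tool, called as name([rows], argument=value, ...), one row to a line, values as JSON. move_arm: Moves the arm, as the interface text tells. Its arguments: {"type":"object","properties":{"increments":{"type":"array"},"grip_force":{"type":"number"}},"required":["increments"]}

```bash
ls; mkdir -p pics; python3 - <<'E'
from plant import telemetry, vision
import cv2
print(telemetry.state())
for n in("side","top"):
    s=vision.snapshot(n); cv2.imwrite(f"pics/{n}0.png",s["color"])
    print({k:v for k,v in s.items() if k!="color"})
E
```

```text
pics
{'time': 0.0, 'q': array([-1.10047953,  0.50833882, -0.23750547,  1.50114698,  0.12569777,
        1.14889408, -0.1548136 ]), 'qd': array([ 0.00036429,  0.00174491,  0.00090187,  0.00052302,  0.0010875 ,
       -0.00217662,  0.00095075]), 'joint_efforts': array([ 2.74865224e-04, -6.20616531e+01, -2.18663089e+00, -2.49643332e+01,
        1.26001658e-02,  1.23644318e-02, -1.56874978e-05]), 'position': array([0.22289856, 0.58339397, 0.24942348]), 'eef_rot': array([ 1.81404595e-01,  9.83408137e-01, -8.88151532e-04, -1.42732134e-04]), 'ft_force': array([ 0.33233308, -0.14684051,  0.21522938]), 'moment': array([-0.05381838,  0.00751216, -0.02026848]), 'finger_gap': 0.08535176646816481}
{'fx': 403.56633421087133, 'fy': 403.56633421087133, 'cx': 319.96438678874176, 'cy': 198.39689512099258, 'distortion': array([-0.03499141,  0.        ,  0.        ,  0.        ,  0.        ]), 'rvec': array([ 2.05468642, -0.60667062,  0.37521657]), 'tvec': array([-0.48073208,  0.16645295,  1.17340289])}
{'fx': 391.12319765023614, 'fy': 391.12319765023614, 'cx': 320.0197048720684, 'cy': 201.86621142993883, 'distortion': array([-0.03251532,  0.        ,  0.        ,  0.        ,  0.        ]), 'rvec': array([ 2.13648337, -2.15786378,  0.16885488]), 'tvec': array([-0.08093749,  0.53577147,  1.37420036])}
```

View pics/side0.png

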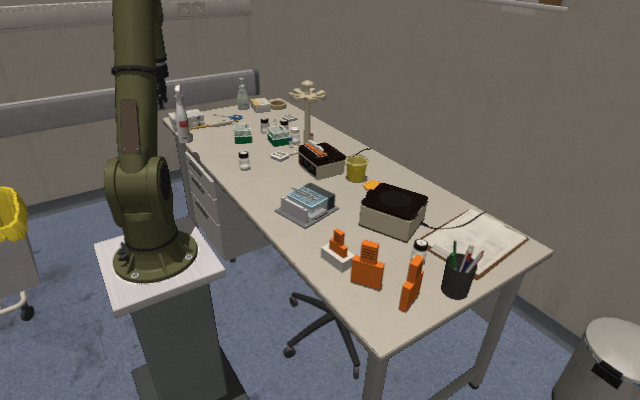

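View pics/top0.png

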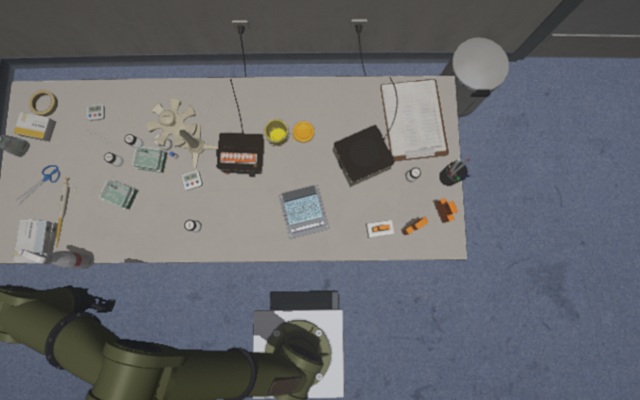

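```bash
cat > h.py <<'E'
import numpy as np, cv2
from plant import telemetry, vision
def cam(s):
    K=np.array([[s["fx"],0,s["cx"]],[0,s["fy"],s["cy"]],[0,0,1]]);R=cv2.Rodrigues(s["rvec"])[0]
    return K,R,np.array(s["tvec"]),np.array(s["distortion"])
def onplane(s,px,z):
    K,R,t,d=cam(s); p=np.asarray(px,float).reshape(-1,1,2)
    u=cv2.undistortPoints(p,K,d).reshape(-1,2); D=np.c_[u,np.ones(len(u))]@R; C=-R.T@t
    return C+D*((z-C[2])/D[:,2])[:,None]
def proj(s,P):
    K,R,t,d=cam(s); return cv2.projectPoints(np.asarray(P,float).reshape(-1,1,3),s["rvec"],t,K,d)[0].reshape(-1,2)
def crop(s,x0,y0,x1,y1,f,name):
    cv2.imwrite("pics/"+name,cv2.resize(s["color"][y0:y1,x0:x1],None,fx=f,fy=f,interpolation=cv2.INTER_CUBIC))
E
python3 - <<'E'
from h import *
s=vision.snapshot("top");crop(s,270,175,350,245,8,"tA.png");crop(s,355,195,465,245,7,"tB.png")
s=vision.snapshot("side");crop(s,270,170,350,240,8,"sA.png");crop(s,310,220,440,320,6,"sB.png")
for n in("top","side"):
    s=vision.snapshot(n);K,R,t,d=cam(s);print(-R.T@t)
E
```

```text
[ 0.32436637 -0.07460457  1.43918351]
[-0.124431   -1.01634697  0.76631588]
```

View pics/tA.png

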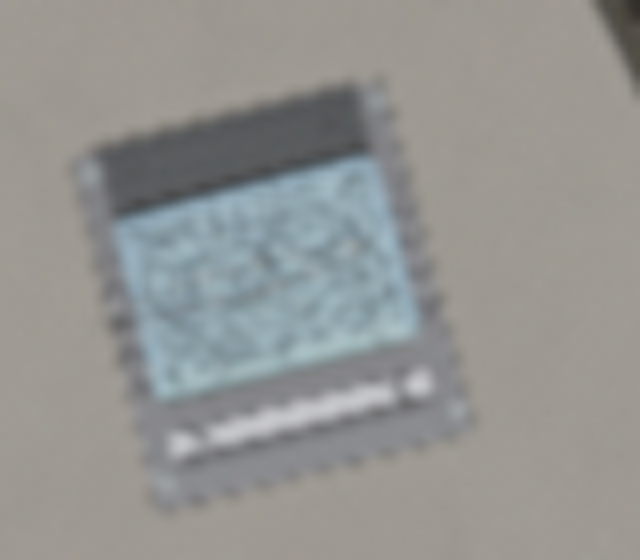

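View pics/tB.png

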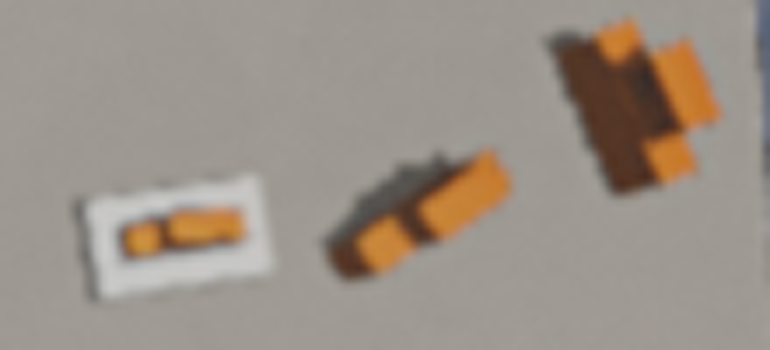

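View pics/sA.png

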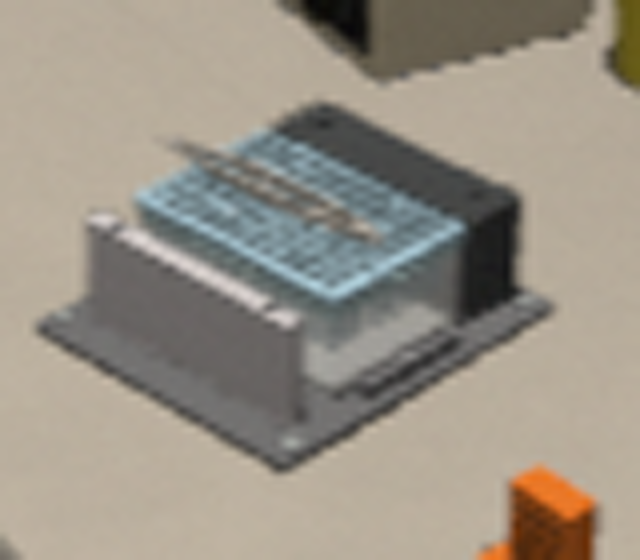

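View pics/sB.png

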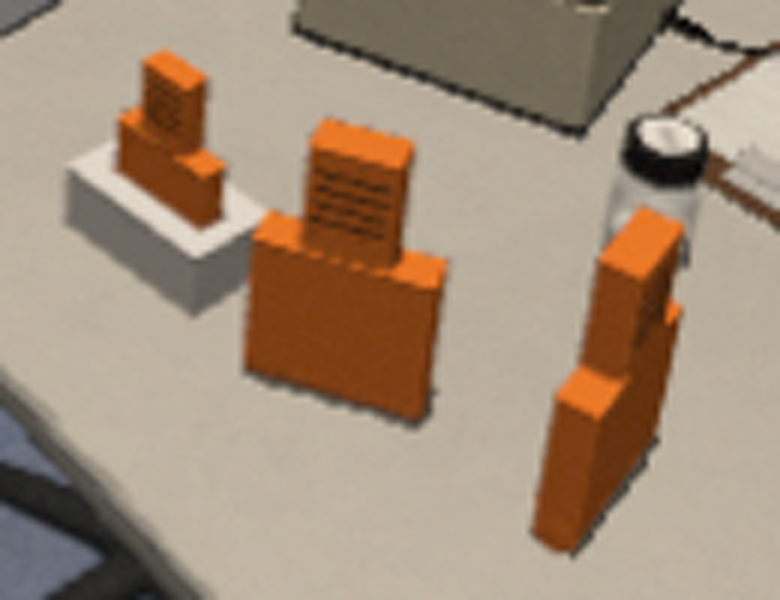

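```bash
python3 - <<'E'
from h import *
s=vision.snapshot("top");crop(s,278,190,328,232,16,"tA2.png")
c=np.array([[75,160],[380,75],[475,425],[165,508]])/8+[269.5,174.5]
c-=0
P=onplane(s,c,.006);print(P.round(4));print(P.mean(0))
for i in range(4):
    v=P[(i+1)%4]-P[i];print(np.linalg.norm(v),np.degrees(np.arctan2(v[1],v[0])))
s=vision.snapshot("side");crop(s,284,180,324,212,20,"sA2.png")
E
```

```text
[[ 0.5692  0.066   0.006 ]
 [ 0.6081 -0.076   0.006 ]
 [ 0.4442 -0.1181  0.006 ]
 [ 0.4076  0.0241  0.006 ]]
[ 0.50728995 -0.02598944  0.006     ]
0.14722604100459902 -74.68737858957137
0.16922024845281247 -165.60841027625335
0.14678512590072393 104.43552515964228
0.16696677715055463 14.53638026609587
```

View pics/tA2.png

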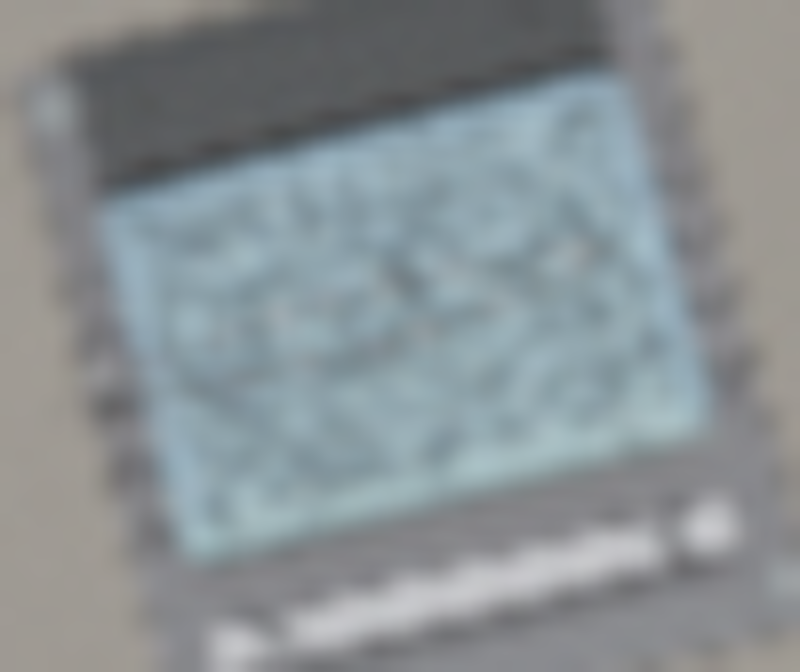

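View pics/sA2.png

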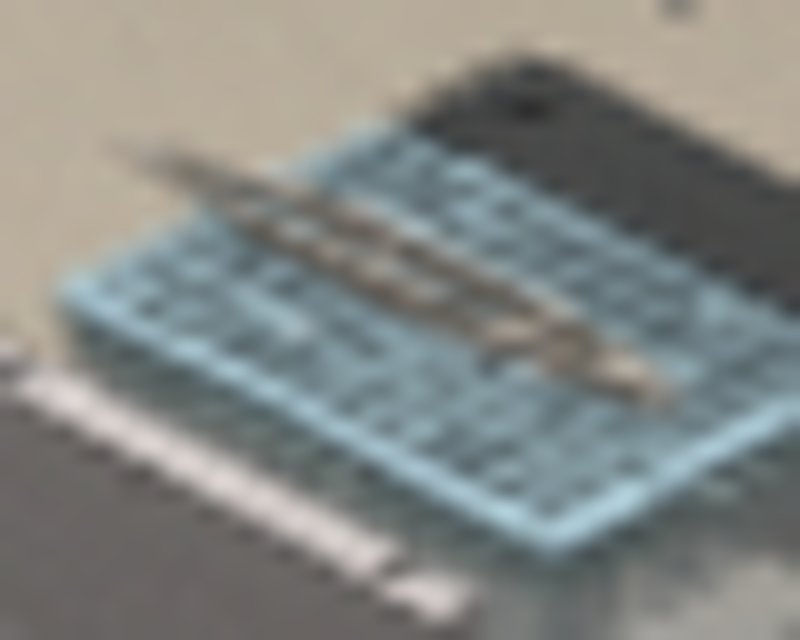

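```bash
python3 - <<'E'
from h import *
s=vision.snapshot("side")
f=lambda c:np.array(c)/20+[283.5,179.5]
P=onplane(s,f([[115,145],[675,390],[230,200],[655,375]]),.061);print(P);v=P[1]-P[0];print(np.linalg.norm(v),np.degrees(np.arctan2(v[1],v[0])),(P[0]+P[1])/2)
R=onplane(s,f([[60,285],[555,545],[370,120]]),.0575);print("rack side",R.round(4))
L=onplane(s,f([[20,375],[460,600]]),.057);print("rail outer? ",L.round(4))
t=vision.snapshot("top");print("proj tw in tA2",(proj(t,P)-[277.5,189.5])*16)
g=lambda c:np.array(c)/16+[277.5,189.5]
Q=onplane(t,g([[98,195],[622,65],[715,430],[185,555]]),.0575);print("rack top",Q.round(4),Q.mean(0))
for i in range(4):
    v=Q[(i+1)%4]-Q[i];print(np.linalg.norm(v),np.degrees(np.arctan2(v[1],v[0])))
print("rail",onplane(t,g([[205,645],[740,520]]),.057))
# fixture model
e=np.radians(14.8)
E
```

```text
[[ 0.48311918  0.05427381  0.061     ]
 [ 0.5218437  -0.06529255  0.061     ]
 [ 0.49055125  0.02738968  0.061     ]
 [ 0.52162374 -0.05953604  0.061     ]]
0.12568096354930922 -72.05417093138045 [ 0.50248144 -0.00550937  0.061     ]
rack side [[ 0.454   0.0228  0.0575]
 [ 0.4818 -0.0907  0.0575]
 [ 0.5292  0.044   0.0575]]
rail outer?  [[ 0.4341  0.0013  0.057 ]
 [ 0.4603 -0.0959  0.057 ]]
proj tw in tA2 [[ 48.81531033 421.30606146]
 [587.27267215 243.15408338]
 [170.27576555 386.83087831]
 [561.40146221 244.37598261]]
rack top [[ 0.5342  0.0438  0.0575]
 [ 0.5626 -0.0734  0.0575]
 [ 0.4802 -0.0933  0.0575]
 [ 0.4535  0.0243  0.0575]] [ 0.50761205 -0.02461896  0.0575    ]
0.12060543306829984 -76.40790862221604
0.08478631757952709 -166.42332292409196
0.12061016014040443 102.78817595116672
0.08309409384169515 13.581289764582014
rail [[ 0.43352707  0.01993406  0.057     ]
 [ 0.46010105 -0.09860476  0.057     ]]
```

```bash
cat >> h.py <<'E'
from scipy.spatial.transform import Rotation as Ro
def goto(p,yaw,st=None):
    """deltas to TCP p, with tool y at world angle yaw (deg), pointing down"""
    st=st or telemetry.state(); R=Ro.from_quat(st["eef_rot"]).as_matrix()
    best=None
    for a in(yaw,yaw+180):
        y=np.array([np.cos(np.radians(a)),np.sin(np.radians(a)),0]);z=np.array([0,0,-1.]);x=np.cross(y,z)
        G=np.c_[x,y,z]; rv=np.degrees(Ro.from_matrix(R.T@G).as_rotvec())
        if best is None or np.linalg.norm(rv)<np.linalg.norm(best[0]): best=(rv,G)
    d=np.array(p)-st["position"]
    print("t",round(st["time"],2),"pos",st["position"].round(4),"yaw",np.degrees(np.arctan2(R[1,1],R[0,1])).round(2),"twist",best[0].round(2),"slide cm (after twist)",(best[1].T@d*100).round(2),"(now)",(R.T@d*100).round(2),"F",st["ft_force"].round(1),"gap",round(st["finger_gap"]*1000,1),"q7",st["q"][6].round(2))
E
python3 - <<'E'
from h import *
t=vision.snapshot("top");s=vision.snapshot("side")
tb=lambda c:np.array(c)/7+[354.5,194.5]
sb=lambda c:np.array(c)/6+[309.5,219.5]
H=onplane(t,tb([[85,200],[260,175],[275,270],[100,300]]),.036);print("holder top",H.round(4),H.mean(0))
for i in range(4):
    v=H[(i+1)%4]-H[i];print(np.linalg.norm(v),np.degrees(np.arctan2(v[1],v[0])))
H=onplane(s,sb([[66,168],[195,258],[268,213]]),.036);print("holder side",H.round(4))
G=onplane(s,sb([[143,62],[187,90],[207,73],[163,50]]),.108);print("grip side",G.round(4),G.mean(0))
G=onplane(t,tb([[168,214],[240,207],[244,235],[172,244]]),.108);print("grip top",G.round(4),G.mean(0))
for i in range(4):
    v=G[(i+1)%4]-G[i];print(np.linalg.norm(v),np.degrees(np.arctan2(v[1],v[0])))
G=onplane(t,tb([[120,227],[125,258],[160,250]]),.066);print("shoulder top",G.round(4))
print("jar",onplane(t,[192,226],.072),"timer",onplane(t,[192,180],.018))
print("rjar",onplane(t,[414,174],.072),"spacer2",onplane(t,[[404,232]],0.05))
goto([.5025,-.0055,.25],18)
E
```

```text
holder top [[ 0.4567 -0.2535  0.036 ]
 [ 0.4687 -0.3443  0.036 ]
 [ 0.4197 -0.3503  0.036 ]
 [ 0.4053 -0.2598  0.036 ]] [ 0.43761066 -0.30197441  0.036     ]
0.09163350799374122 -82.47298849698315
0.04942750764449869 -173.1294796533284
0.09161973208899529 99.03197206625165
0.05183313561073696 6.951154969913052
holder side [[ 0.4049 -0.2607  0.036 ]
 [ 0.4185 -0.3472  0.036 ]
 [ 0.4671 -0.3394  0.036 ]]
grip side [[ 0.4268 -0.2887  0.108 ]
 [ 0.4313 -0.317   0.108 ]
 [ 0.4469 -0.3113  0.108 ]
 [ 0.4403 -0.2858  0.108 ]] [ 0.43632666 -0.30071962  0.108     ]
grip top [[ 0.4427 -0.2847  0.108 ]
 [ 0.4457 -0.3201  0.108 ]
 [ 0.432  -0.3216  0.108 ]
 [ 0.428  -0.2862  0.108 ]] [ 0.43710331 -0.3031635   0.108     ]
0.03551602365036881 -85.05960989824072
0.013796800252416903 -173.90577106009627
0.03559291601650926 96.4826243320039
0.014753493448676436 5.770821100253681
shoulder top [[ 0.4401 -0.2669  0.066 ]
 [ 0.4245 -0.269   0.066 ]
 [ 0.4283 -0.2868  0.066 ]]
jar [[0.44882709 0.36388949 0.072     ]] timer [[0.62485413 0.38775787 0.018     ]]
rjar [[ 0.62806913 -0.42414157  0.072     ]] spacer2 [[ 0.42213066 -0.3841728   0.05      ]]
t 0.6 pos [0.223  0.5839 0.2503] yaw 69.1 twist [ 0.   0.  51.1] slide cm (after twist) [-6.469e+01  8.370e+00  3.000e-02] (now) [-4.714e+01 -4.509e+01  3.000e-02] F [-0.9  0.1 -0.1] gap 85.6 q7 -0.15
```

move_arm([
  {"slide":[0,0,0],"twist":[0,0,7.3],"gripper":0.15},
  {"slide":[0,0,0],"twist":[0,0,7.3],"gripper":0.15},
  {"slide":[0,0,0],"twist":[0,0,7.3],"gripper":0.15},
  {"slide":[0,0,0],"twist":[0,0,7.3],"gripper":0.15},
  {"slide":[0,0,0],"twist":[0,0,7.3],"gripper":0.15},
  {"slide":[0,0,0],"twist":[0,0,7.3],"gripper":0.15},
  {"slide":[0,0,0],"twist":[0,0,7.3],"gripper":0.15},
  {"slide":[-3,0.4,0],"twist":[0,0,0],"gripper":0.15},
  {"slide":[-4,0.5,0],"twist":[0,0,0],"gripper":0.15},
  {"slide":[-4,0.5,0],"twist":[0,0,0],"gripper":0.15},
  {"slide":[-4,0.5,0],"twist":[0,0,0],"gripper":0.15},
  {"slide":[-4,0.5,0],"twist":[0,0,0],"gripper":0.15},
], grip_force=40)

```text
time: 1.8
position: [0.305, 0.4091, 0.2504]
eef_rot: [0.588, 0.809, 0.0, 0.0]
ft_force: [1.0, -0.5, 0.1]
finger_gap: 0.0367
```

move_arm([
  {"slide":[-4,0.5,0],"twist":[0,0,0],"gripper":0.15},
  {"slide":[-4,0.5,0],"twist":[0,0,0],"gripper":0.15},
  {"slide":[-4,0.5,0],"twist":[0,0,0],"gripper":0.15},
  {"slide":[-4,0.5,0],"twist":[0,0,0],"gripper":0.15},
  {"slide":[-4,0.5,0],"twist":[0,0,0],"gripper":0.15},
  {"slide":[-4,0.5,0],"twist":[0,0,0],"gripper":0.15},
  {"slide":[-4,0.5,0],"twist":[0,0,0],"gripper":0.15},
  {"slide":[-4,0.5,0],"twist":[0,0,0],"gripper":0.15},
  {"slide":[-4,0.5,0],"twist":[0,0,0],"gripper":0.15},
  {"slide":[-4,0.5,0],"twist":[0,0,0],"gripper":0.15},
  {"slide":[0,0,0],"twist":[0,0,0],"gripper":0.15},
  {"slide":[0,0,0],"twist":[0,0,0],"gripper":0.15},
])

```text
time: 3.0
position: [0.4758, 0.0449, 0.2503]
eef_rot: [0.589, 0.808, 0.0, -0.0]
ft_force: [-0.4, 0.8, -0.6]
finger_gap: 0.0364
```

```bash
python3 - <<'E'
from h import *
goto([.5025,-.0055,.12],18)
E
```

```text
t 3.0 pos [0.4758 0.0449 0.2503] yaw 17.86 twist [-0.   -0.01 -0.14] slide cm (after twist) [-5.62  0.98 13.03] (now) [-5.62  1.   13.03] F [-0.4  0.8 -0.6] gap 36.4 q7 0.24
```

move_arm([
  {"slide":[-3,0.5,0],"twist":[0,0,0],"gripper":0.15},
  {"slide":[-2.6,0.5,3],"twist":[0,0,0],"gripper":0.15},
  {"slide":[0,0,4],"twist":[0,0,0],"gripper":0.15},
  {"slide":[0,0,4],"twist":[0,0,0],"gripper":0.15},
  {"slide":[0,0,2],"twist":[0,0,0],"gripper":0.15},
  {"slide":[0,0,0],"twist":[0,0,0],"gripper":0.15},
  {"slide":[0,0,0],"twist":[0,0,0],"gripper":0.15},
])

```text
time: 3.7
position: [0.5026, -0.0034, 0.1207]
eef_rot: [0.587, 0.809, 0.0, -0.0]
ft_force: [-0.1, 0.9, 0.8]
finger_gap: 0.0365
```

```bash
python3 - <<'E'
from h import *
goto([.5025,-.0055,.078],18)
s=vision.snapshot("side");crop(s,260,140,360,230,8,"s1.png")
E
```

```text
t 3.7 pos [ 0.5026 -0.0034  0.1207] yaw 18.09 twist [-0.01 -0.03  0.09] slide cm (after twist) [-0.2  -0.07  4.27] (now) [-0.2  -0.07  4.27] F [-0.1  0.9  0.8] gap 36.5 q7 0.42
```

View pics/s1.png

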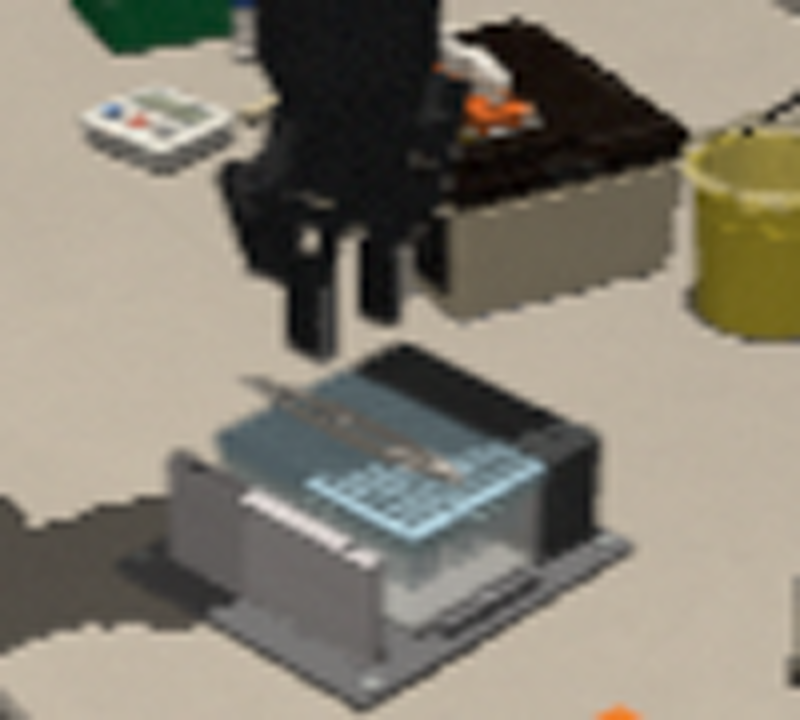

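move_arm([
  {"slide":[-0.2,0,2],"twist":[0,0,0],"gripper":0.15},
  {"slide":[0,0,1.5],"twist":[0,0,0],"gripper":0.15},
  {"slide":[0,0,0.75],"twist":[0,0,0],"gripper":0.15},
  {"slide":[0,0,0],"twist":[0,0,0],"gripper":0.4},
  {"slide":[0,0,0],"twist":[0,0,0],"gripper":1},
  {"slide":[0,0,0],"twist":[0,0,0],"gripper":1},
  {"slide":[0,0,0],"twist":[0,0,0],"gripper":1},
  {"slide":[0,0,0],"twist":[0,0,0],"gripper":1},
  {"slide":[0,0,0],"twist":[0,0,0],"gripper":1},
])

```text
time: 4.65
position: [0.5038, -0.0064, 0.0788]
eef_rot: [0.588, 0.809, 0.001, 0.001]
ft_force: [-0.9, 0.6, 7.1]
finger_gap: 0.0118
```

```bash
python3 - <<'E'
from h import *
goto([.5025,-.0055,.078],18)
s=vision.snapshot("side");crop(s,260,140,360,230,8,"s2.png")
E
```

```text
t 4.65 pos [ 0.5038 -0.0064  0.0788] yaw 18.0 twist [0.11 0.02 0.  ] slide cm (after twist) [ 0.12 -0.09  0.08] (now) [ 0.12 -0.1   0.08] F [-0.9  0.6  7.1] gap 11.8 q7 0.44
```

View pics/s2.png

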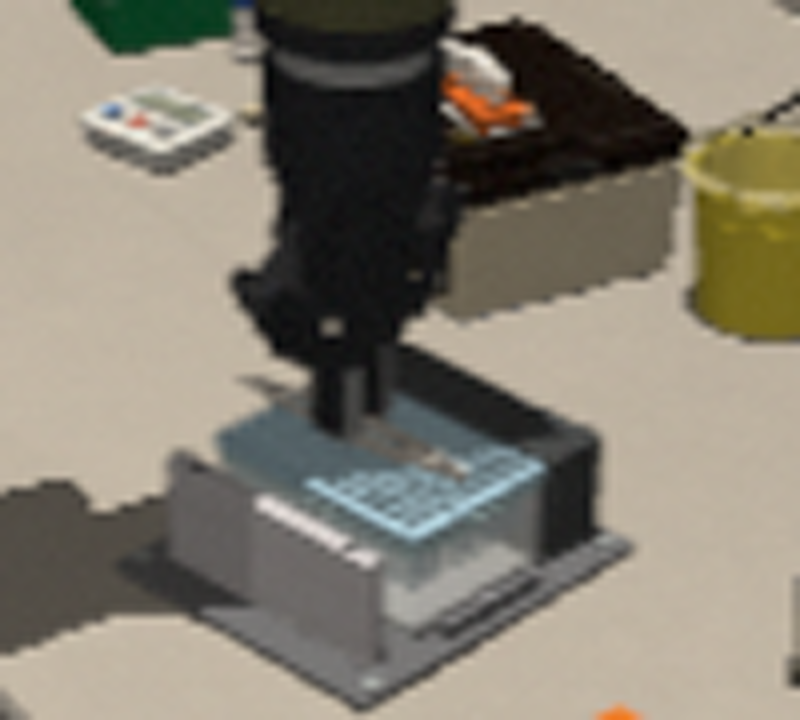

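move_arm([
  {"slide":[0,0,-1],"twist":[0,0,0],"gripper":1},
  {"slide":[0,0,-2],"twist":[0,0,0],"gripper":1},
  {"slide":[0,0,-2],"twist":[0,0,0],"gripper":1},
  {"slide":[2,0,0],"twist":[0,0,0],"gripper":1},
  {"slide":[3,0,0],"twist":[0,0,0],"gripper":1},
  {"slide":[4,0,0],"twist":[0,0,0],"gripper":1},
  {"slide":[4,0,0],"twist":[0,0,0],"gripper":1},
  {"slide":[4,0,0],"twist":[0,0,0],"gripper":1},
  {"slide":[2,0,0],"twist":[0,0,0],"gripper":1},
  {"slide":[0,0,0],"twist":[0,0,0],"gripper":1},
  {"slide":[0,0,0],"twist":[0,0,0],"gripper":1},
])

```text
time: 5.8
position: [0.4445, 0.1741, 0.1283]
eef_rot: [0.587, 0.809, 0.0, 0.0]
ft_force: [0.6, 0.3, -0.3]
finger_gap: 0.0118
```

```bash
python3 - <<'E'
from h import *
goto([.44,.176,.022],18)
s=vision.snapshot("side");crop(s,240,120,360,220,6,"s3.png")
E
```

```text
t 5.8 pos [0.4445 0.1741 0.1283] yaw 18.05 twist [0.03 0.02 0.05] slide cm (after twist) [ 0.32 -0.37 10.63] (now) [ 0.32 -0.38 10.63] F [ 0.6  0.3 -0.3] gap 11.8 q7 0.04
```

View pics/s3.png

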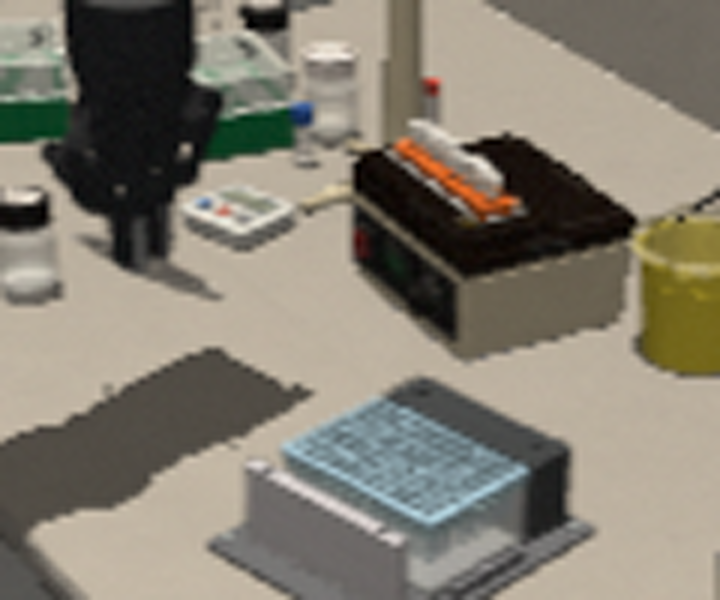

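move_arm([
  {"slide":[0,0,3],"twist":[0,0,0],"gripper":1},
  {"slide":[0,0,3],"twist":[0,0,0],"gripper":1},
  {"slide":[0,0,2.5],"twist":[0,0,0],"gripper":1},
  {"slide":[0,0,1.5],"twist":[0,0,0],"gripper":1},
  {"slide":[0,0,0.6],"twist":[0,0,0],"gripper":1},
  {"slide":[0,0,0],"twist":[0,0,0],"gripper":1},
  {"slide":[0,0,0],"twist":[0,0,0],"gripper":1},
  {"slide":[0,0,0],"twist":[0,0,0],"gripper":1},
])

```text
time: 6.65
position: [0.445, 0.1738, 0.0224]
eef_rot: [0.588, 0.809, 0.0, 0.0]
ft_force: [-0.1, -0.1, -0.0]
finger_gap: 0.0119
```

move_arm([
  {"slide":[0,0,0],"twist":[0,0,0],"gripper":0.4},
  {"slide":[0,0,0],"twist":[0,0,0],"gripper":0.2},
  {"slide":[0,0,0],"twist":[0,0,0],"gripper":0.1},
  {"slide":[0,0,0],"twist":[0,0,0],"gripper":0.1},
  {"slide":[0,0,-1],"twist":[0,0,0],"gripper":0.1},
  {"slide":[0,0,-3],"twist":[0,0,0],"gripper":0.1},
  {"slide":[0,0,-4],"twist":[0,0,0],"gripper":0.1},
  {"slide":[0,0,-4],"twist":[0,0,0],"gripper":0.1},
  {"slide":[0,0,-4],"twist":[0,0,0],"gripper":0.1},
  {"slide":[0,0,-2],"twist":[0,0,0],"gripper":0.1},
  {"slide":[0,0,0],"twist":[0,0,0],"gripper":0.1},
])

```text
time: 7.75
position: [0.4457, 0.1746, 0.2054]
eef_rot: [0.588, 0.809, 0.003, 0.001]
ft_force: [0.5, -0.1, -0.3]
finger_gap: 0.0383
```

```bash
python3 - <<'E'
from h import *
goto([.4368,-.302,.2],7)
s=vision.snapshot("side");crop(s,240,120,360,220,6,"s4.png")
E
```

```text
t 7.75 pos [0.4457 0.1746 0.2054] yaw 17.99 twist [ 0.36 -0.09 10.99] slide cm (after twist) [-47.2   -6.7    0.54] (now) [-45.06 -15.58   0.4 ] F [ 0.5 -0.1 -0.3] gap 38.3 q7 0.01
```

View pics/s4.png

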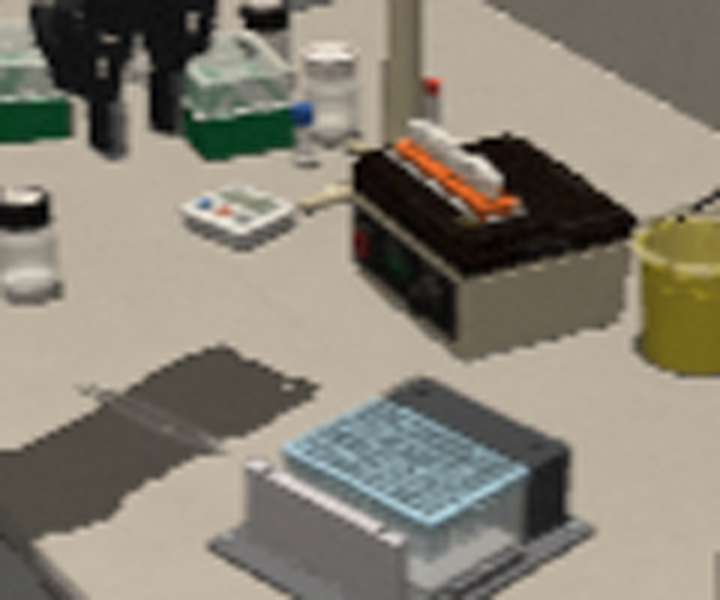

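move_arm([
  {"slide":[0,0,0],"twist":[0,0,5.5],"gripper":0.1},
  {"slide":[0,0,0],"twist":[0,0,5.3],"gripper":0.1},
  {"slide":[-3,-0.6,0],"twist":[0,0,0],"gripper":0.1},
  {"slide":[-4,-0.6,0],"twist":[0,0,0],"gripper":0.1},
  {"slide":[-4,-0.6,0],"twist":[0,0,0],"gripper":0.1},
  {"slide":[-4,-0.6,0],"twist":[0,0,0],"gripper":0.1},
  {"slide":[-4,-0.6,0],"twist":[0,0,0],"gripper":0.1},
  {"slide":[-4,-0.6,0],"twist":[0,0,0],"gripper":0.1},
  {"slide":[-4,-0.6,0],"twist":[0,0,0],"gripper":0.1},
  {"slide":[-4,-0.6,0],"twist":[0,0,0],"gripper":0.1},
  {"slide":[-4,-0.6,0],"twist":[0,0,0],"gripper":0.1},
])

```text
time: 8.9
position: [0.4336, -0.1811, 0.2008]
eef_rot: [0.661, 0.75, -0.0, -0.001]
ft_force: [0.3, -0.2, 0.1]
finger_gap: 0.0388
```

move_arm([
  {"slide":[-4,-0.6,0],"twist":[0,0,0],"gripper":0.1},
  {"slide":[-4,-0.6,0],"twist":[0,0,0],"gripper":0.1},
  {"slide":[-3,-0.1,0],"twist":[0,0,0],"gripper":0.1},
  {"slide":[-1.2,0,0],"twist":[0,0,0],"gripper":0.1},
  {"slide":[0,0,0],"twist":[0,0,0],"gripper":0.1},
  {"slide":[0,0,0],"twist":[0,0,0],"gripper":0.1},
  {"slide":[0,0,0],"twist":[0,0,0],"gripper":0.1},
])

```text
time: 9.6
position: [0.4372, -0.3004, 0.2014]
eef_rot: [0.66, 0.751, 0.0, -0.001]
ft_force: [-0.1, 0.4, -0.6]
finger_gap: 0.0383
```

```bash
python3 - <<'E'
from h import *
goto([.437,-.302,.088],7.2)
s=vision.snapshot("side");crop(s,300,180,400,280,6,"s5.png")
t=vision.snapshot("top");cv2.imwrite("pics/t5.png",t["color"])
E
```

```text
t 9.6 pos [ 0.4372 -0.3004  0.2014] yaw 7.33 twist [-0.03 -0.09  0.13] slide cm (after twist) [-0.15 -0.04 11.34] (now) [-0.17 -0.04 11.34] F [-0.1  0.4 -0.6] gap 38.3 q7 0.9
```

View pics/s5.png

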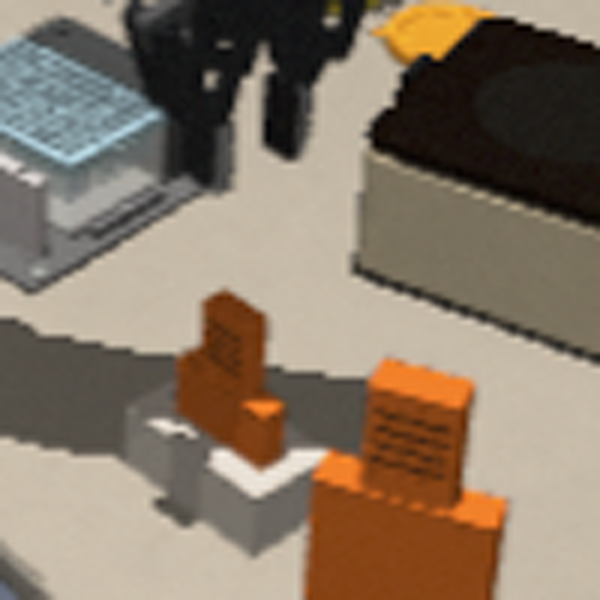

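View pics/t5.png

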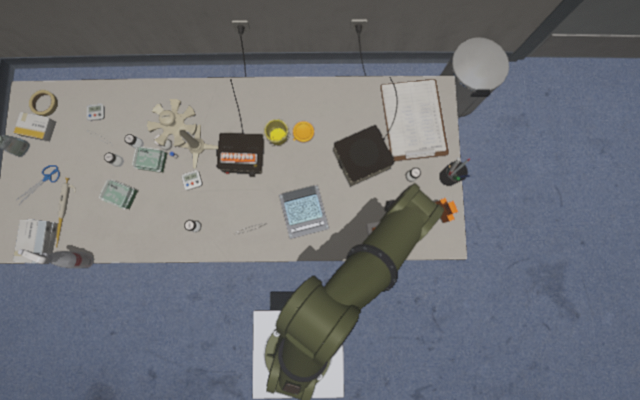

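Tweezers lie on the table at about (250,228) in the top view. The gripper is lined up over the spacer, so I descend and grip it.

move_arm([
  {"slide":[-0.15,0,3],"twist":[0,0,0],"gripper":0.1},
  {"slide":[0,0,3],"twist":[0,0,0],"gripper":0.1},
  {"slide":[0,0,2.5],"twist":[0,0,0],"gripper":0.1},
  {"slide":[0,0,1.8],"twist":[0,0,0],"gripper":0.1},
  {"slide":[0,0,1],"twist":[0,0,0],"gripper":0.1},
  {"slide":[0,0,0],"twist":[0,0,0],"gripper":0.1},
  {"slide":[0,0,0],"twist":[0,0,0],"gripper":0.1},
])

```text
time: 10.4
position: [0.4376, -0.3039, 0.0894]
eef_rot: [0.661, 0.75, 0.0, 0.0]
ft_force: [0.6, -1.4, 0.3]
finger_gap: 0.0385
```

```bash
python3 - <<'E'
from h import *
goto([.437,-.302,.088],7.2)
s=vision.snapshot("side");crop(s,300,180,400,280,6,"s6.png")
E
```

```text
t 10.4 pos [ 0.4376 -0.3039  0.0894] yaw 7.22 twist [0.03 0.03 0.02] slide cm (after twist) [ 0.2  -0.04  0.14] (now) [ 0.2  -0.04  0.14] F [ 0.6 -1.4  0.3] gap 38.5 q7 0.98
```

View pics/s6.png

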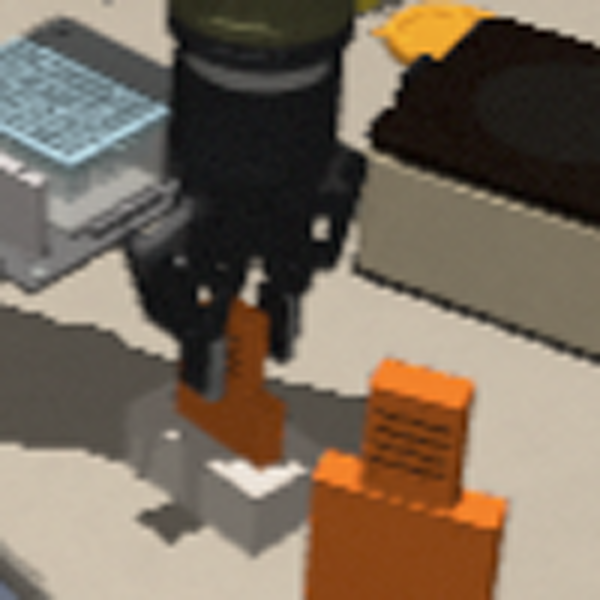

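move_arm([
  {"slide":[0.15,0,0.1],"twist":[0,0,0],"gripper":0.4},
  {"slide":[0,0,0],"twist":[0,0,0],"gripper":1},
  {"slide":[0,0,0],"twist":[0,0,0],"gripper":1},
  {"slide":[0,0,0],"twist":[0,0,0],"gripper":1},
  {"slide":[0,0,0],"twist":[0,0,0],"gripper":1},
], grip_force=90)

```text
time: 10.95
position: [0.4374, -0.3025, 0.0886]
eef_rot: [0.661, 0.75, 0.0, 0.001]
ft_force: [-0.4, 1.6, 6.0]
finger_gap: 0.014
```

```bash
python3 - <<'E'
from h import *
goto([.437,-.302,.16],7.2)
E
```

```text
t 10.95 pos [ 0.4374 -0.3025  0.0886] yaw 7.21 twist [0.07 0.02 0.01] slide cm (after twist) [ 0.05 -0.04 -7.14] (now) [ 0.05 -0.03 -7.14] F [-0.4  1.6  6. ] gap 14.0 q7 0.98
```

move_arm([
  {"slide":[0,0,-1],"twist":[0,0,0],"gripper":1},
  {"slide":[0,0,-2],"twist":[0,0,0],"gripper":1},
  {"slide":[0,0,-2],"twist":[0,0,0],"gripper":1},
  {"slide":[0,0,-3],"twist":[0,0,0],"gripper":1},
  {"slide":[0,0,-3],"twist":[0,0,0],"gripper":1},
  {"slide":[0,0,0],"twist":[0,0,0],"gripper":1},
  {"slide":[0,0,0],"twist":[0,0,0],"gripper":1},
])

```text
time: 11.65
position: [0.4372, -0.3025, 0.1986]
eef_rot: [0.661, 0.75, 0.0, 0.001]
ft_force: [0.5, 1.1, -0.4]
finger_gap: 0.0141
```

```bash
python3 - <<'E'
from h import *
t=vision.snapshot("top");s=vision.snapshot("side")
crop(t,270,175,350,245,8,"t7.png");crop(s,260,140,400,260,5,"s7.png")
def rect(img,m,z,cam,roi,name):
    M=np.zeros(m.shape,np.uint8);x0,y0,x1,y1=roi;M[y0:y1,x0:x1]=m[y0:y1,x0:x1]
    c=max(cv2.findContours(M,cv2.RETR_EXTERNAL,cv2.CHAIN_APPROX_NONE)[0],key=cv2.contourArea)
    # map contour to plane, then min-area rectangle in mm
    P=onplane(cam,c.reshape(-1,2),z)[:,:2]*1000
    r=cv2.minAreaRect(P.astype(np.float32));print(name,np.round(r[0],1),np.round(r[1],1),round(r[2],2),len(c))
b=t["color"].astype(int);B,G,R=b[...,0],b[...,1],b[...,2]
roi=(275,180,335,240)
rect(b,((B-R)>20).astype(np.uint8),.0575,t,roi,"rack")
hsv=cv2.cvtColor(t["color"],cv2.COLOR_BGR2HSV)
print("V samples",t["color"][190,295:312:4],t["color"][229,293:322:4])
bright=((b.min(2)>185)).astype(np.uint8)
rect(b,bright,.057,t,roi,"rail")
dark=((b.max(2)<115)).astype(np.uint8);rect(b,dark,.057,t,roi,"block")
goto([.46,-.04,.2],14)
E
```

```text
rack [507.4 -24.9] [ 85.4 121.8] 14.03 105
V samples [[108 109 109]
 [ 94  93  90]
 [ 96  93  90]
 [ 98  95  93]
 [ 90  89  87]] [[179 176 175]
 [203 200 199]
 [173 169 168]
 [128 125 124]
 [133 130 129]
 [146 142 141]
 [148 145 143]
 [147 143 142]]
rail [446.4 -40.5] [ 6.  76.3] 13.52 42
block [564.3 -10.5] [ 31.8 118.2] 13.75 76
t 11.75 pos [ 0.4366 -0.302   0.1971] yaw 7.2 twist [-0.06 -0.06 -6.8 ] slide cm (after twist) [24.85  8.61 -0.29] (now) [25.7   5.61 -0.27] F [-0.1  0.4 -0.6] gap 13.7 q7 0.9
```

View pics/t7.png

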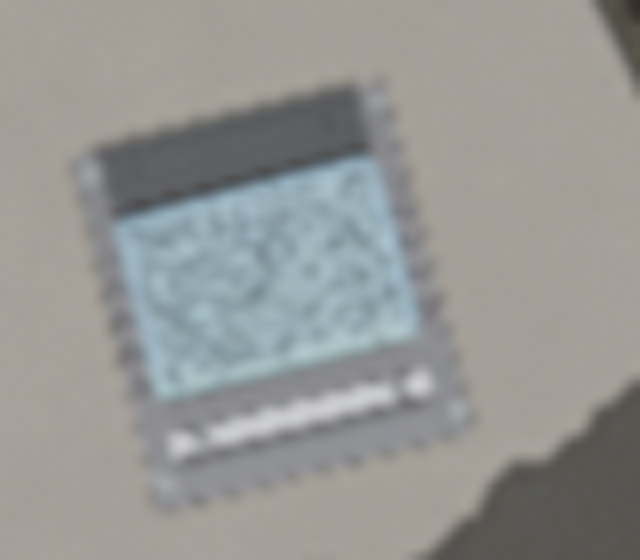

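View pics/s7.png

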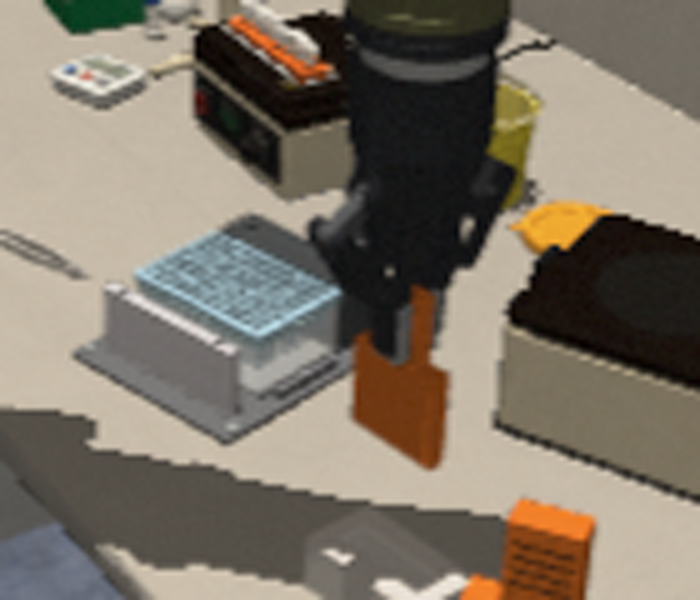

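move_arm([
  {"slide":[0,0,0],"twist":[0,0,-3.4],"gripper":1},
  {"slide":[0,0,0],"twist":[0,0,-3.3],"gripper":1},
  {"slide":[3,1,0],"twist":[0,0,0],"gripper":1},
  {"slide":[4,1.3,0],"twist":[0,0,0],"gripper":1},
  {"slide":[4,1.3,0],"twist":[0,0,0],"gripper":1},
  {"slide":[4,1.3,0],"twist":[0,0,0],"gripper":1},
  {"slide":[4,1.3,0],"twist":[0,0,0],"gripper":1},
  {"slide":[4,1.3,0],"twist":[0,0,0],"gripper":1},
  {"slide":[2,1,0],"twist":[0,0,0],"gripper":1},
  {"slide":[0,0,0],"twist":[0,0,0],"gripper":1},
  {"slide":[0,0,0],"twist":[0,0,0],"gripper":1},
  {"slide":[0,0,0],"twist":[0,0,0],"gripper":1},
])

```text
time: 12.95
position: [0.459, -0.0406, 0.1973]
eef_rot: [0.617, 0.787, -0.001, -0.0]
ft_force: [-0.3, -0.1, -1.0]
finger_gap: 0.0142
```

```bash
python3 - <<'E'
from h import *
goto([.4578,-.0372,.15],13.9)
E
```

```text
t 12.95 pos [ 0.459  -0.0406  0.1973] yaw 13.8 twist [-0.08  0.02 -0.1 ] slide cm (after twist) [ 0.36 -0.04  4.73] (now) [ 0.36 -0.03  4.73] F [-0.3 -0.1 -1. ] gap 14.2 q7 0.44
```

move_arm([
  {"slide":[0.35,0,2],"twist":[0,0,0],"gripper":1},
  {"slide":[0,0,2],"twist":[0,0,0],"gripper":1},
  {"slide":[0,0,1],"twist":[0,0,0],"gripper":1},
  {"slide":[0,0,0],"twist":[0,0,0],"gripper":1},
  {"slide":[0,0,0],"twist":[0,0,0],"gripper":1},
])

```text
time: 13.45
position: [0.4588, -0.0368, 0.1481]
eef_rot: [0.617, 0.787, -0.0, 0.0]
ft_force: [0.7, 0.2, -0.4]
finger_gap: 0.0138
```

```bash
python3 - <<'E'
from h import *
goto([.4578,-.0372,.0886],13.9)
s=vision.snapshot("side");crop(s,270,150,340,240,8,"s8.png")
t=vision.snapshot("top");crop(t,260,165,360,245,7,"t8.png")
# predicted pixel of spacer foot face ends, and gap
E
```

```text
t 13.45 pos [ 0.4588 -0.0368  0.1481] yaw 13.82 twist [-0.01  0.02 -0.08] slide cm (after twist) [-0.02 -0.11  5.95] (now) [-0.02 -0.11  5.95] F [ 0.7  0.2 -0.4] gap 13.8 q7 0.47
```

View pics/s8.png

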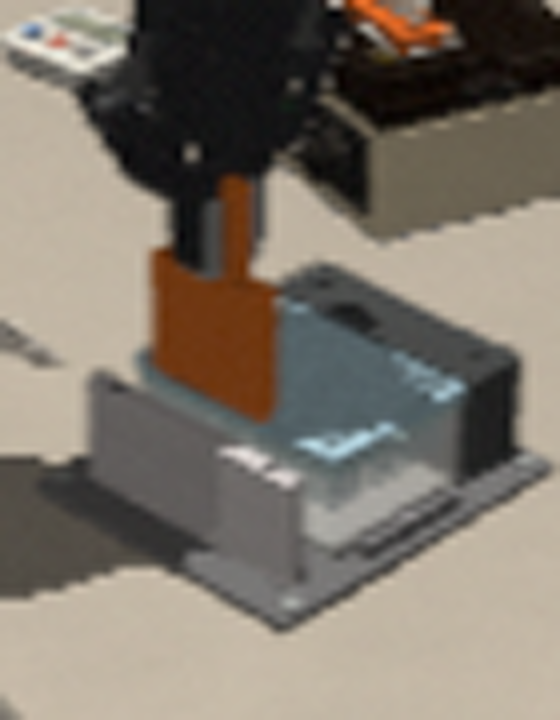

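View pics/t8.png

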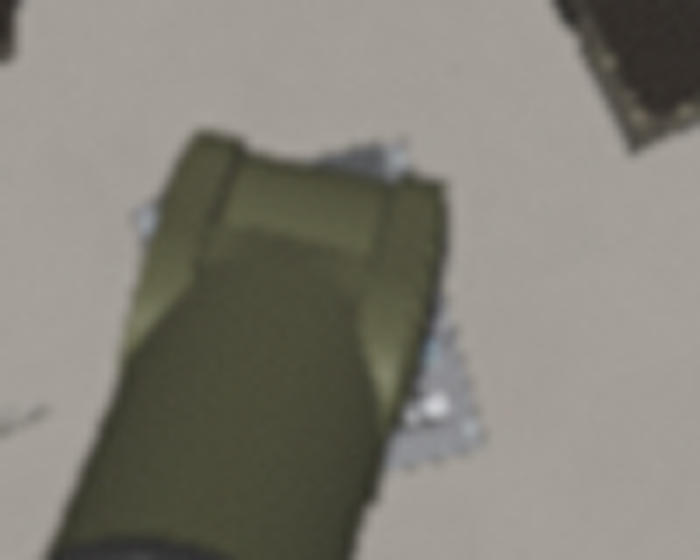

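```bash
python3 - <<'E'
from h import *
s=vision.snapshot("side")
e=np.radians(13.9);U=np.array([[np.cos(e),np.sin(e)],[-np.sin(e),np.cos(e)]]);O=np.array([.5054,-.0255])
fx=lambda P:((P[:,:2]-O)@U.T*1000).round(1)
f=lambda c:np.array(c)/8+[269.5,149.5]
print("blade foot corners",fx(onplane(s,f([[272,420],[153,362]]),.067)))
print("blade shoulder near edge",fx(onplane(s,f([[276,290],[152,252]]),.125)))
print("rack near corner",fx(onplane(s,f([[330,462]]),.0575)))
g=lambda c:np.array(c)/20+[283.5,179.5]
print("rack edge",fx(onplane(s,g([[60,285],[555,545]]),.0575)))
print("rail edges inner", fx(onplane(s,g([[70,375],[470,585]]),.057)),"outer",fx(onplane(s,g([[20,400],[420,625]]),.057)))
print("TCP",fx(telemetry.state()["position"][None]))
crop(s,290,190,312,212,30,"s9.png")
E
```

```text
blade foot corners [[-46.4 -29.9]
 [-48.6  37.7]]
blade shoulder near edge [[-41.5 -27. ]
 [-54.9  30.7]]
rack near corner [[-41.9 -58.5]]
rack edge [[-38.3  59.2]
 [-38.6 -57.6]]
rail edges inner [[-56.9  37.2]
 [-56.4 -55.5]] outer [[-68.3  37.4]
 [-70.5 -58. ]]
TCP [[-47.4   0.7]]
```

View pics/s9.png

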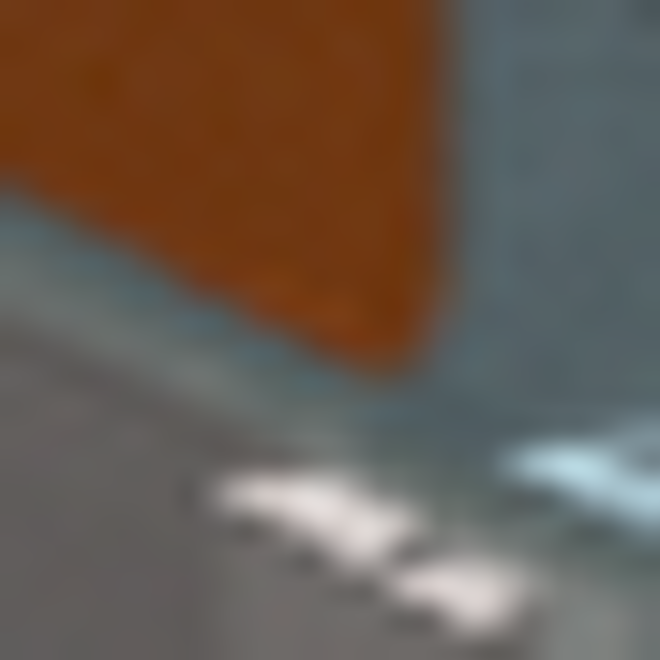

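```bash
python3 - <<'E'
from h import *
s=vision.snapshot("side")
e=np.radians(13.9);U=np.array([[np.cos(e),np.sin(e)],[-np.sin(e),np.cos(e)]]);O=np.array([.5054,-.0255])
fx=lambda P:((P[:,:2]-O)@U.T*1000).round(1)
print(fx(onplane(s,[[304.3,199.5]],.0725)),fx(onplane(s,[[302.3,202.2]],.065)))
# project expected corners
def w(x,y,z): return np.r_[O+U.T@np.array([x,y])/1000,z]
for x,y,z in [(-39.9,-29.3,.0725),(-47.4,-29.3,.065),(-54.9,-29.3,.0725),(-39.9,-29.3,.125),(-54.9,-29.3,.125),(-54.9,30.7,.125),(-40,-61,.0575),(-57,-60,.057)]:
    p=proj(s,w(x,y,z))[0]; print((x,y,z),p.round(2),"s8",((p-[269.5,149.5])*8).round(0),"s9",((p-[289.5,189.5])*30).round(0))
E
```

```text
[[-39.8 -27.1]] [[-47.7 -25.7]]
(-39.9, -29.3, 0.0725) [304.76 199.76] s8 [282. 402.] s9 [458. 308.]
(-47.4, -29.3, 0.065) [303.14 202.57] s8 [269. 425.] s9 [409. 392.]
(-54.9, -29.3, 0.0725) [301.54 201.48] s8 [256. 416.] s9 [361. 360.]
(-39.9, -29.3, 0.125) [304.86 185.82] s8 [283. 291.] s9 [ 461. -110.]
(-54.9, -29.3, 0.125) [301.57 187.48] s8 [257. 304.] s9 [362. -61.]
(-54.9, 30.7, 0.125) [288.48 181.  ] s8 [152. 252.] s9 [ -31. -255.]
(-40, -61, 0.0575) [311.71 207.32] s8 [338. 463.] s9 [666. 534.]
(-57, -60, 0.057) [307.86 209.36] s8 [307. 479.] s9 [551. 596.]
```

move_arm([
  {"slide":[-0.1,-0.1,0.5],"twist":[0,0,0],"gripper":1},
  {"slide":[0,0,0.5],"twist":[0,0,0],"gripper":1},
  {"slide":[0,0,0.5],"twist":[0,0,0],"gripper":1},
  {"slide":[0,0,0.5],"twist":[0,0,0],"gripper":1},
  {"slide":[0,0,0],"twist":[0,0,0],"gripper":1},
  {"slide":[0,0,0],"twist":[0,0,0],"gripper":1},
])

```text
time: 14.25
position: [0.4582, -0.0371, 0.1276]
eef_rot: [0.616, 0.787, -0.0, 0.0]
ft_force: [1.0, 0.3, -1.4]
finger_gap: 0.0142
```

```bash
python3 - <<'E'
from h import *
goto([.4578,-.0372,.0886],13.9);print(telemetry.state()["moment"])
s=vision.snapshot("side");crop(s,270,150,340,240,8,"s10.png")
E
```

```text
t 14.25 pos [ 0.4582 -0.0371  0.1276] yaw 13.9 twist [-0.  0. -0.] slide cm (after twist) [ 0.   -0.04  3.9 ] (now) [ 0.   -0.04  3.9 ] F [ 1.   0.3 -1.4] gap 14.2 q7 0.49
[ 0.11516973 -0.38270685 -0.05982656]
```

View pics/s10.png

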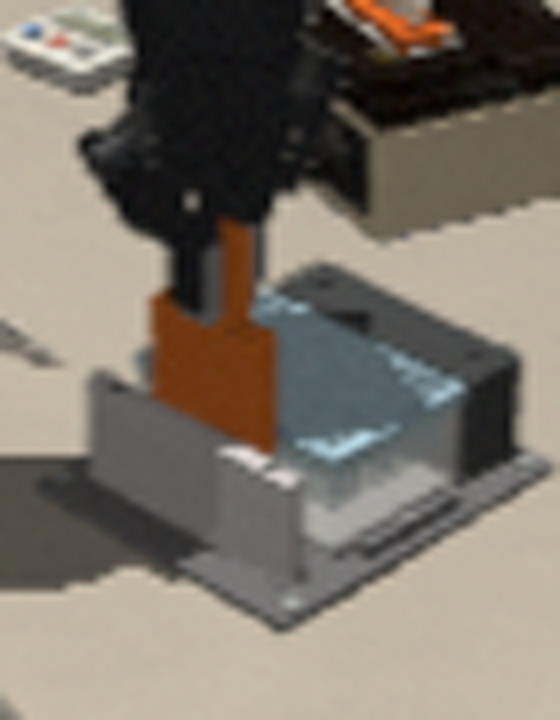

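move_arm([
  {"slide":[0,0,0.5],"twist":[0,0,0],"gripper":1},
  {"slide":[0,0,0.5],"twist":[0,0,0],"gripper":1},
  {"slide":[0,0,0.5],"twist":[0,0,0],"gripper":1},
  {"slide":[0,0,0.5],"twist":[0,0,0],"gripper":1},
  {"slide":[0,0,0.5],"twist":[0,0,0],"gripper":1},
  {"slide":[0,0,0.5],"twist":[0,0,0],"gripper":1},
  {"slide":[0,0,0],"twist":[0,0,0],"gripper":1},
])

```text
time: 15.0
position: [0.4581, -0.0371, 0.0972]
eef_rot: [0.616, 0.787, -0.0, -0.0]
ft_force: [2.7, 0.7, -3.4]
finger_gap: 0.014
```

move_arm([
  {"slide":[0,0,0.3],"twist":[0,0,0],"gripper":1},
  {"slide":[0,0,0.3],"twist":[0,0,0],"gripper":1},
  {"slide":[0,0,0.2],"twist":[0,0,0],"gripper":1},
  {"slide":[0,0,0],"twist":[0,0,0],"gripper":1},
  {"slide":[0,0,0],"twist":[0,0,0],"gripper":1},
])

```text
time: 15.5
position: [0.4581, -0.0371, 0.0897]
eef_rot: [0.616, 0.787, 0.0, 0.0]
ft_force: [2.9, 0.4, -1.6]
finger_gap: 0.0142
```

```bash
python3 - <<'E'
from h import *
goto([.4578,-.0372,.0886],13.9);print(telemetry.state()["moment"])
s=vision.snapshot("side");crop(s,270,150,340,240,8,"s11.png")
E
```

```text
t 15.5 pos [ 0.4581 -0.0371  0.0897] yaw 13.9 twist [ 0.01  0.01 -0.  ] slide cm (after twist) [ 0.   -0.03  0.11] (now) [ 0.   -0.03  0.11] F [ 2.9  0.4 -1.6] gap 14.2 q7 0.52
[ 0.17583703 -0.83014946 -0.13160209]
```

View pics/s11.png

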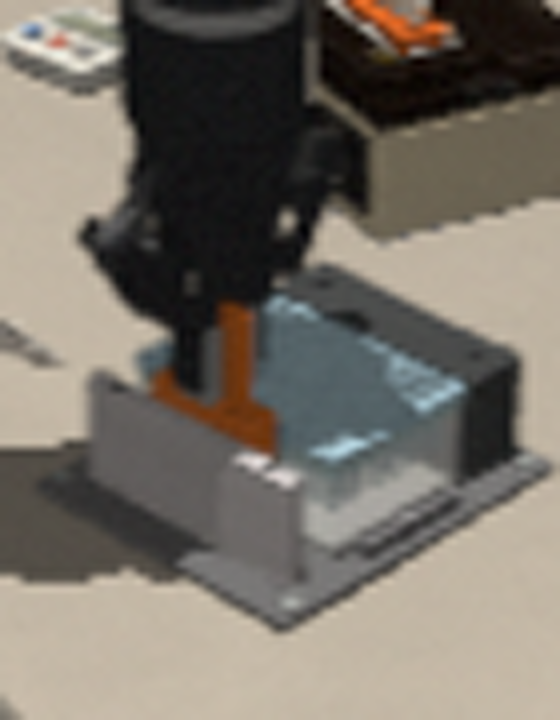

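move_arm([
  {"slide":[0,0.05,0.1],"twist":[0,0,0],"gripper":1},
  {"slide":[0,0,0],"twist":[0,0,0],"gripper":1},
  {"slide":[0,0,0],"twist":[0,0,0],"gripper":1},
])

```text
time: 15.85
position: [0.4582, -0.037, 0.0887]
eef_rot: [0.616, 0.787, -0.0, -0.0]
ft_force: [1.8, 0.2, -1.9]
finger_gap: 0.0139
```

move_arm([
  {"slide":[0,0.1,0],"twist":[0,0,0],"gripper":1},
  {"slide":[0,0,0],"twist":[0,0,0],"gripper":1},
  {"slide":[0,0,0],"twist":[0,0,0],"gripper":1},
])

```text
time: 16.15
position: [0.4587, -0.0369, 0.0886]
eef_rot: [0.616, 0.787, -0.0, -0.001]
ft_force: [-0.8, -0.6, -0.8]
finger_gap: 0.0138
```

move_arm([
  {"slide":[0,0.1,0],"twist":[0,0,0],"gripper":1},
  {"slide":[0,0,0],"twist":[0,0,0],"gripper":1},
  {"slide":[0,0,0],"twist":[0,0,0],"gripper":1},
])

```text
time: 16.45
position: [0.4601, -0.0366, 0.0887]
eef_rot: [0.616, 0.787, -0.0, -0.0]
ft_force: [-1.6, 0.4, -0.7]
finger_gap: 0.0141
```

```bash
python3 - <<'E'
from h import *
goto([.4578,-.0372,.0886],13.9);print(telemetry.state()["moment"])
E
```

```text
t 16.45 pos [ 0.4601 -0.0366  0.0887] yaw 13.9 twist [-0.03 -0.01 -0.  ] slide cm (after twist) [-0.01 -0.24  0.01] (now) [-0.01 -0.24  0.01] F [-1.6  0.4 -0.7] gap 14.1 q7 0.52
[-0.0659433   0.23056931  0.0363145 ]
```

move_arm([
  {"slide":[0,0.1,0],"twist":[0,0,0],"gripper":1},
  {"slide":[0,0,0],"twist":[0,0,0],"gripper":1},
  {"slide":[0,0,0],"twist":[0,0,0],"gripper":1},
])

```text
time: 16.75
position: [0.4615, -0.0363, 0.0888]
eef_rot: [0.616, 0.787, 0.0, 0.0]
ft_force: [-0.9, -0.5, -1.6]
finger_gap: 0.014
```

move_arm([
  {"slide":[0,0.1,0],"twist":[0,0,0],"gripper":1},
  {"slide":[0,0,0],"twist":[0,0,0],"gripper":1},
  {"slide":[0,0,0],"twist":[0,0,0],"gripper":1},
])

```text
time: 17.05
position: [0.4619, -0.0361, 0.0887]
eef_rot: [0.616, 0.787, -0.0, -0.0]
ft_force: [-2.7, -0.2, 0.7]
finger_gap: 0.0135
```

move_arm([
  {"slide":[0,0.1,0],"twist":[0,0,0],"gripper":1},
  {"slide":[0,0,0],"twist":[0,0,0],"gripper":1},
  {"slide":[0,0,0],"twist":[0,0,0],"gripper":1},
])

```text
time: 17.35
position: [0.462, -0.036, 0.0886]
eef_rot: [0.617, 0.787, -0.001, -0.001]
ft_force: [-4.9, -1.6, 2.5]
finger_gap: 0.0141
```

```bash
python3 - <<'E'
from h import *
goto([.4578,-.0372,.0886],13.9);print(telemetry.state()["moment"])
E
```

```text
t 17.35 pos [ 0.462  -0.036   0.0886] yaw 13.87 twist [-0.13 -0.04 -0.03] slide cm (after twist) [-0.01 -0.44  0.  ] (now) [-0.01 -0.44  0.  ] F [-4.9 -1.6  2.5] gap 14.1 q7 0.52
[-0.35201079  1.27730776 -0.04498426]
```

move_arm([
  {"slide":[0,0.1,0],"twist":[0,0,0],"gripper":1},
  {"slide":[0,0.1,0],"twist":[0,0,0],"gripper":1},
  {"slide":[0,0,0],"twist":[0,0,0],"gripper":1},
  {"slide":[0,0,0],"twist":[0,0,0],"gripper":1},
])

```text
time: 17.75
position: [0.4622, -0.0359, 0.0886]
eef_rot: [0.617, 0.787, -0.002, -0.002]
ft_force: [-9.8, -3.1, 8.8]
finger_gap: 0.014
```

move_arm([
  {"slide":[0,0.1,0],"twist":[0,0,0],"gripper":1},
  {"slide":[0,0.1,0],"twist":[0,0,0],"gripper":1},
  {"slide":[0,0,0],"twist":[0,0,0],"gripper":1},
  {"slide":[0,0,0],"twist":[0,0,0],"gripper":1},
])

```text
time: 18.15
position: [0.4624, -0.0358, 0.0886]
eef_rot: [0.617, 0.787, -0.003, -0.003]
ft_force: [-14.9, -5.1, 13.4]
finger_gap: 0.0141
```

```bash
python3 - <<'E'
from h import *
goto([.4578,-.0372,.0886],13.9);print(telemetry.state()["moment"])
s=vision.snapshot("side");crop(s,270,150,340,240,8,"s12.png")
t=vision.snapshot("top");crop(t,260,165,360,245,7,"t12.png")
E
```

```text
t 18.15 pos [ 0.4624 -0.0358  0.0886] yaw 13.81 twist [-0.48 -0.12 -0.09] slide cm (after twist) [-0.02 -0.48 -0.  ] (now) [-0.02 -0.48  0.  ] F [-14.9  -5.1  13.4] gap 14.1 q7 0.51
[-1.01517163  3.41926045  0.01040874]
```

View pics/s12.png

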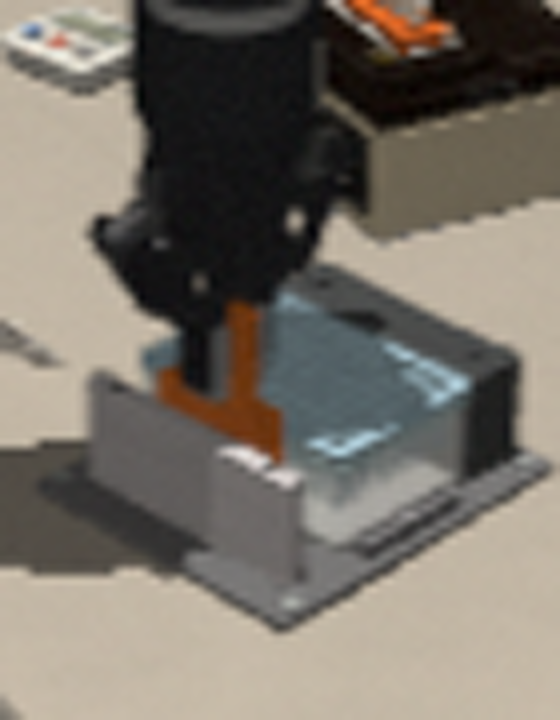

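View pics/t12.png

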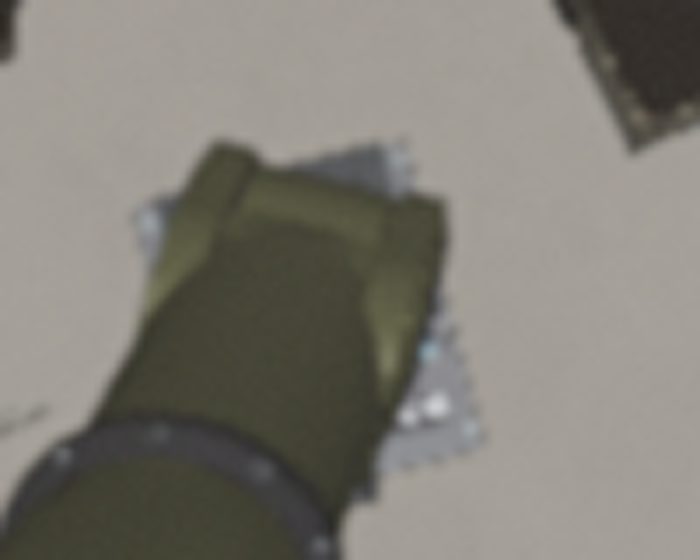

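move_arm([
  {"slide":[0,0.1,-0.03],"twist":[-0.2,0,0],"gripper":1},
  {"slide":[0,0.1,0],"twist":[-0.2,0,0],"gripper":1},
  {"slide":[0,0,0],"twist":[0,0,0],"gripper":1},
  {"slide":[0,0,0],"twist":[0,0,0],"gripper":1},
  {"slide":[0,0,0],"twist":[0,0,0],"gripper":1},
])

```text
time: 18.75
position: [0.4624, -0.0358, 0.0886]
eef_rot: [0.617, 0.787, -0.001, -0.003]
ft_force: [-18.5, -5.3, 16.1]
finger_gap: 0.014
```

```bash
python3 - <<'E'
from h import *
goto([.4624,-.0358,.0886],13.9);print(telemetry.state()["moment"])
E
```

```text
t 18.75 pos [ 0.4624 -0.0358  0.0886] yaw 13.78 twist [-0.28 -0.16 -0.12] slide cm (after twist) [ 0. -0. -0.] (now) [ 0. -0. -0.] F [-18.5  -5.3  16.1] gap 14.0 q7 0.52
[-1.46768341  4.47645474  0.02686235]
```

move_arm([
  {"slide":[0,0,-0.1],"twist":[0,0,0],"gripper":1},
  {"slide":[0,0,0],"twist":[0,0,0],"gripper":1},
  {"slide":[0,0,0],"twist":[0,0,0],"gripper":1},
])

```text
time: 19.05
position: [0.4624, -0.0357, 0.0886]
eef_rot: [0.617, 0.787, -0.001, -0.003]
ft_force: [-15.5, -5.2, 2.5]
finger_gap: 0.014
```

```bash
python3 - <<'E'
from h import *
goto([.4624,-.0358,.0886],13.9);print(telemetry.state()["moment"])
E
```

```text
t 19.05 pos [ 0.4624 -0.0357  0.0886] yaw 13.78 twist [-0.32 -0.16 -0.12] slide cm (after twist) [-0.01 -0.    0.  ] (now) [-0.01 -0.    0.  ] F [-15.5  -5.2   2.5] gap 14.0 q7 0.51
[-1.42908168  3.73146404 -0.075644  ]
```

move_arm([
  {"slide":[0,0.1,0],"twist":[0,0,0],"gripper":1},
  {"slide":[0,0.1,0],"twist":[0,0,0],"gripper":1},
  {"slide":[0,0.1,0],"twist":[0,0,0],"gripper":1},
  {"slide":[0,0,0],"twist":[0,0,0],"gripper":1},
  {"slide":[0,0,0],"twist":[0,0,0],"gripper":1},
  {"slide":[0,0,0],"twist":[0,0,0],"gripper":1},
  {"slide":[0,0,0],"twist":[0,0,0],"gripper":1},
])

```text
time: 19.75
position: [0.4627, -0.0356, 0.0886]
eef_rot: [0.617, 0.787, -0.003, -0.005]
ft_force: [-23.2, -7.2, 11.6]
finger_gap: 0.0138
```

```bash
python3 - <<'E'
from h import *
goto([.4624,-.0358,.0886],13.9);print(telemetry.state()["moment"])
s=vision.snapshot("side");crop(s,270,150,340,240,8,"s13.png")
t=vision.snapshot("top");cv2.imwrite("pics/t13.png",t["color"])
crop(s,284,175,340,225,14,"s14.png")
E
```

```text
t 19.75 pos [ 0.4627 -0.0356  0.0886] yaw 13.73 twist [-0.58 -0.22 -0.17] slide cm (after twist) [-0.01 -0.03  0.  ] (now) [-0.01 -0.03  0.  ] F [-23.2  -7.2  11.6] gap 13.8 q7 0.51
[-1.99319921  5.35711162 -0.00596653]
```

View pics/s14.png

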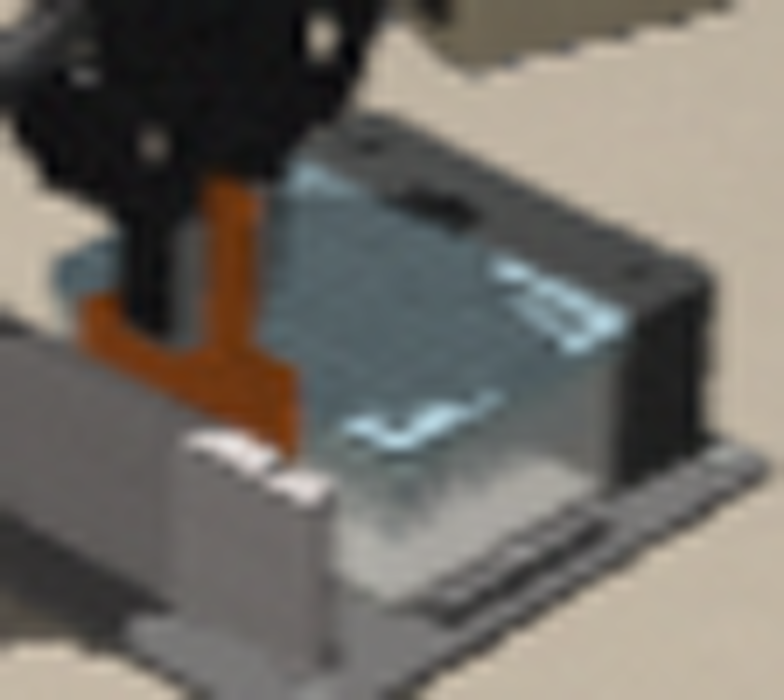

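View pics/t13.png

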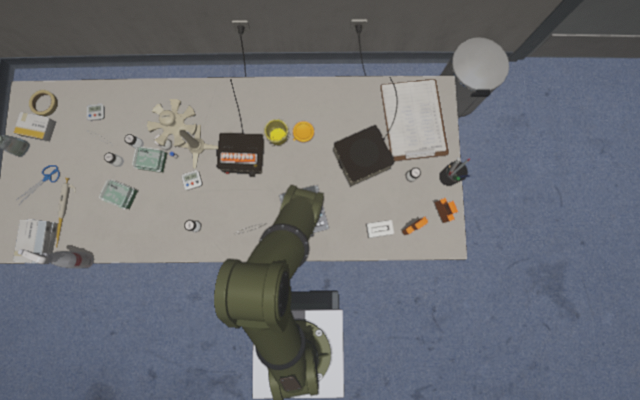

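```bash
python3 - <<'E'
from plant import telemetry, finish_job
print(finish_job()); s=telemetry.state(); print(s["time"],s["ft_force"],s["position"])
E
```

```text
the job is handed in; nothing more can be done
None
the job is handed in; nothing more can be done
```

I handed the job in at about 20 s of the 67 s allowed; no verdict was reported.

- **Tweezers:** they now lie flat on the table at about (0.445, 0.174), roughly 0.2 m from the fixture centre.
- **Spacer:** I pulled the smallest spacer from the white holder and lowered it into the gap between the rack and the rail. The tool height at full depth was 88.6 mm, the same as when the spacer stood on the holder floor, so the foot should be on or just over the base plate.
- **Rack:** I pushed it over until it stopped against the dark block. The travel from rail contact to the stop was about 4 mm, which matches the 19 mm flush gap less the 15 mm spacer. The last side picture shows no gap along the part of the block edge that is visible.
- **Final hold:** the gripper was still holding the spacer with a 90 N grip setting and pressing the rack with about 24 N sideways. The moment about the vertical was nearly zero. I never moved toward the jars or timer, and they look unmoved in the last top view.

**Less clean points:**
- While pressing, the tool leaned about 0.6°.
- There was about 12 N of upward force at the end, probably the foot resting on the base plate.
- The side and top camera views disagreed by up to 2 mm on the rack edge.
- The arm hid most of the rack from the top camera at the end, so the flush check rests on the side view, the travel and the force.

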